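# Lay a tall tube down on the bench bed and slide it to the end stop

### The arm

A 6-joint arm with a two-finger parallel gripper is mounted at the origin on the work surface; the furniture and walls round the work are solid. World frame = base frame: x ahead of the robot, y to its left, z up, the work surface at z = 0. Lengths are in mm, angles in rad, forces in N, time in s.
With the tool pointing down it reaches from about 325 to 925 mm from the base axis. Payload 3.1 kg.
Tool frame: the origin (TCP) lies midway between the tips of the shut fingers; the grasp point (between the pads) lies manip.grip_point_offset behind it (manip.grip_point_offset is the distance from the TCP to the grasp point, in mm); z points along the fingers, x is the direction in which the jaws open and shut, and the axes are right-handed (so a half turn about z gives the same grasp; the last joint's range is limited). The gripper opens to 85 mm and grips with 20 to 120 N. Pads are 22 mm wide; open, the fingers measure 114 mm over their backs; the gripper's body (76 mm by 85 mm) begins 54 mm behind the grasp point. The pads swing forward as they close: fully open they stand 13 mm farther back than shut.
Start: joints at [0.997, 0.217, 1.613, -0, 1.311, -0.112], TCP at [278.46, 559.553, 231.3] pointing down, gripper open.
Joint ranges: [-2.75, 2.75], [-0.78, 2.1], [0.31, 2.55], [-1.13, 4.27], [0.13, 2.63], [-2.58, 2.58]. Speed limits (rad/s): [2.79, 2.79, 3.14, 3.14, 3.14, 3.14].

### API

Orientations are given as a unit quaternion [x, y, z, w].
In Python, from cell import manip gives the robot as it stands.
- The arm moves only by the tool carry_out, never from a script. Its argument "commands" is a list that holds one entry, the list of rows, each a list of 4 numbers: the shift along the tool's x, y, z in m, then the turn about the tool's z in degrees. A call has 1 to 5 rows; each row shifts and turns the pose as measured when the row begins, along the tool's axes as they then stand; what a row does not reach is not made up. A row lasts 1/10 s, in which the tool goes at most 50 mm and 8.59 degrees, less where a joint would pass 70% of its speed; a pose out of reach is approached as far as the arm can. A call is refused whole if a number of a shift passes 0.05 or a number of a turn 8.59, either way. A call with a gripper value outside its range is refused whole. "grip" is the closure, from 0 (fully open) to 1 (shut), set as the call begins (left out, the last holds). The fingers move at their own pace and stop on an object; "newtons" is the grip in N (left out, the last holds). Time passes only in rows, so rows that do not move let the fingers close. It gives the time, the measured TCP pose, the force and the opening at its end, in the units of the state.
- manip.get_state(): the state, without advancing time (a new reading comes with each control period).
- manip.grab_frame(name): name is "side" or "top"; returns a dict with "img" (384x512x3 uint8, red, green, blue), "mtx" (3x3 intrinsics, pixels), "eye" and "rotation" of the camera in the world. Camera axes: x right, y up, looking along -z (the intrinsics and any distortion apply to the point x, -y, -z); pixel columns grow to the right and rows downward; lengths in mm; the calibration is good to about 2 mm. A picture is of the moment at which its call begins. There is no depth.
- manip.sign_off(): hands the job in, once; it reports no verdict.
The state is a dict: "time": time; "q": joint angles; "joint_vel": joint speeds; "joint_torque": joint torques, N m; "tool_pos": TCP position; "tcp_rot": TCP orientation; "contact_force": force on the tool from outside, world axes, zero at the start; "wrist_torque": the same for the moment, N m; "finger_gap": finger opening in mm.
Only numpy, scipy, OpenCV 4.12 (cv2) and the standard library are available. Lean on these libraries where they do the work, as an engineer would, in place of code of your own. Each camera call takes 0.05 s, during which the arm holds its last target.

### The job

Tip the tall upright square tube over the near edge of the cork-topped bed so that it lies on its side on the bed, easing it all the way down gently and never letting it drop; then push it along the bed with the fingertips until its open end is up against the aluminium end stop. Work with the fingers only as pushers: do not pinch the tube hard or lift it, and leave the other things standing round it where they are.

Things in the scene. Friction and masses are not known exactly. Their poses are not given: they have to be found in the camera images.
- bed: Flat fixed bed, plywood with a cork sheet on top, 250 mm long (its x), 150 mm wide (its y), top 12 mm above the worktop. Origin: middle of its near edge (where the tube stands), at worktop level; x runs along the bed to the end stop, z up. The near edge is the stop for the tube's foot as it tips to bed +x. The cork grips: friction about 0.9.
- stop_face (a point): middle of the end stop's face that looks at the tube, at the height of the bed's top (bed x = 215 mm). The end stop is an aluminium angle across the bed, 140 mm wide, its top 26 mm above the bed's top (38 mm above the worktop). Axes as the bed's.
- tall_tube: Loose aluminium square tube standing on the worktop 2 to 6 mm short of the bed's near edge, squared to it within 0.05 rad, up to 25 mm off its middle line. 80 x 80 mm outside, walls 4 mm (72 mm clear inside), 180 mm tall, about 0.55 kg; foot shut by a flat black plug over the whole end. Origin: centre of the foot's underside; z along the tube to its open end; x to the bed.
- mouth (a point): centre of the tall tube's open upper end, 180 mm from the foot; the bore below is empty to 18 mm from the foot. Past about 0.4 rad of tilt the tube topples by itself and must be held back: shut fingers hanging in the mouth can push the wall next to the bed and then hold back the opposite wall all the way down; leaning them in under it keeps the foot from sliding back.
- foot_edge (a point): middle of the tall tube's lower edge next to the bed, 40 mm towards tube +x from its origin; it stays within about 15 mm of the worktop when the tube is tipped and not lifted
- short_tube: Bystander: a short square tube, same section, 80 x 80 x 90 mm tall, standing beside the bed. Origin: centre of its underside.
- flashlight: Bystander: black torch lying on its side, 36 x 137 x 36 mm, lying beside the bed. Origin: centre of its underside.
- box_fuses: Bystander: small yellow carton 47 x 62 x 26 mm beside the bed. Origin: centre of its underside.
- oil_bottle: Bystander: squeeze bottle 67 mm across, 217 mm tall, standing. Origin: centre of its underside.
- box_bearings: Bystander: small carton 49 x 95 x 40 mm. Origin: centre of its underside.
- pliers: Bystander: pliers with red handles lying flat, 179 x 54 x 14 mm. Origin: centre of its underside.
- coupler: Bystander: black round coupling, 63 mm across, 68 mm tall. Origin: centre of its underside.
Not all that is in view belongs to the job. Leave any green look-alike of the tall_tube alone.

How it is judged:
By the outcome, as a careful person would: the job done as asked, in the order asked, and still so for the second after the job is handed in, with the robot touching nothing.
It also fails if it takes over 64 s, if anything falls off the work surface, if the arm or the gripper's body presses on something with over 40 N, if the wrist force passes 120 N, or if a joint passes its speed limit or range.

## Working session

There is one attempt and no reset: what is moved stays moved. The work goes in short steps, Python scripts to look and compute and a tool call to move; the robot and the scene stay as the last step left them, time stands still between calls to the robot, and variables do not carry over. Pictures are saved under pics/ and viewed, and the job is handed in when it is done.

Besides the shell and the picture viewer there is one more tool, called after "Call:" as name(argument=value, ...), one argument or row to a line, values as JSON. carry_out: Moves the arm, as the interface text tells. Its arguments: {"type":"object","properties":{"commands":{"type":"array"},"grip":{"type":"number"},"newtons":{"type":"number"}},"required":["commands"]}

```bash
ls; mkdir -p pics; python3 - <<'E'
from cell import manip
import cv2
s=manip.get_state();print({k:s[k] for k in s}); print(manip.grip_point_offset)
for n in("side","top"):
    f=manip.grab_frame(n);cv2.imwrite(f"pics/{n}0.png",f["img"][:,:,::-1]);print(n,f["mtx"],f["eye"],f["rotation"],[k for k in f])
    import numpy as np; np.savez(f"{n}0.npz",**{k:np.array(v) for k,v in f.items() if v is not None})
E
```

```text
pics
{'time': 0.0, 'q': array([ 9.96795046e-01,  2.17750417e-01,  1.61496654e+00, -5.86277666e-06,
        1.31131506e+00, -1.12210751e-01]), 'joint_vel': array([ 3.20978614e-05,  5.52348249e-04, -2.21713439e-03, -7.89374774e-05,
        4.46042657e-04, -1.95828808e-04]), 'joint_torque': array([ 2.01711046e-03, -3.96830857e+01, -3.03860271e+01, -3.98106226e-05,
        9.37516830e-03, -1.38348886e-05]), 'tool_pos': array([278.00004274, 558.83362245, 229.95368958]), 'tcp_rot': array([ 8.50161250e-01,  5.26520999e-01, -1.10110042e-03,  5.24597137e-04]), 'contact_force': array([-0.40148119,  0.38798751, -0.29853358]), 'wrist_torque': array([-0.02627717, -0.01729779,  0.01420254]), 'finger_gap': 85.48034260558477}
18.700000000000003
side [[456.62873359   0.         251.76308506]
 [  0.         456.62873359 193.26703149]
 [  0.           0.           1.        ]] [  166.31247425 -1093.01460149   872.40974431] [ 0.44084514 -0.07543126 -0.1630331   0.87942361] ['img', 'mtx', 'eye', 'rotation']
top [[424.87568557   0.         250.52642242]
 [  0.         424.87568557 199.30579786]
 [  0.           0.           1.        ]] [ 281.70123732 -170.00846395 1180.18334098] [ 0.07524194 -0.07382174 -0.70101997  0.70530844] ['img', 'mtx', 'eye', 'rotation']
```

View pics/side0.png

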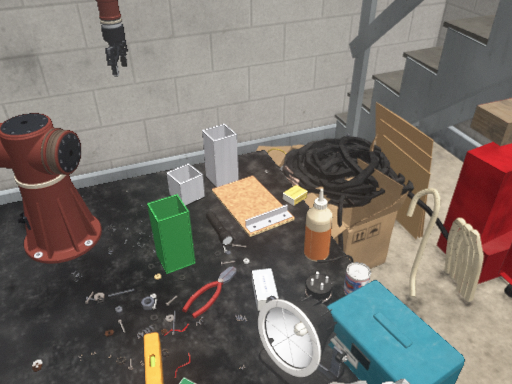

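View pics/top0.png

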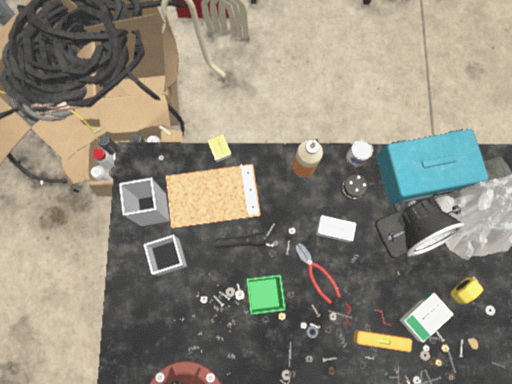

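```bash
cat > h.py <<'E'
import numpy as np,cv2
from scipy.spatial.transform import Rotation as R
def proj(f,P):
    P=np.atleast_2d(P);c=R.from_quat(f["rotation"]).inv().apply(P-f["eye"])
    p=np.c_[c[:,0],-c[:,1],-c[:,2]]@np.array(f["mtx"]).T
    return p[:,:2]/p[:,2:]
def ray(f,uv,z):
    uv=np.atleast_2d(uv);d=np.c_[uv,np.ones(len(uv))]@np.linalg.inv(f["mtx"]).T
    d=R.from_quat(f["rotation"]).apply(d*[1,-1,-1]);e=np.array(f["eye"])
    return e+d*((z-e[2])/d[:,2])[:,None]
def crop(f,x0,y0,x1,y1,s,name):
    im=cv2.resize(f["img"][y0:y1,x0:x1,::-1],None,fx=s,fy=s,interpolation=cv2.INTER_CUBIC)
    cv2.imwrite(name,im)
E
python3 - <<'E'
from h import *
t=np.load("top0.npz");s=np.load("side0.npz")
crop(t,100,130,280,280,4,"pics/t1.png");crop(s,150,115,310,245,5,"pics/s1.png")
E
```

```text
(no output)
```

View pics/t1.png

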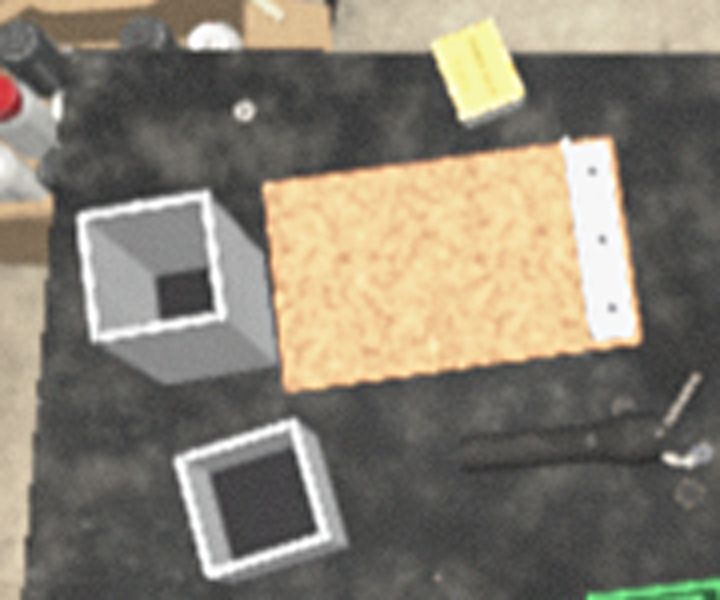

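View pics/s1.png

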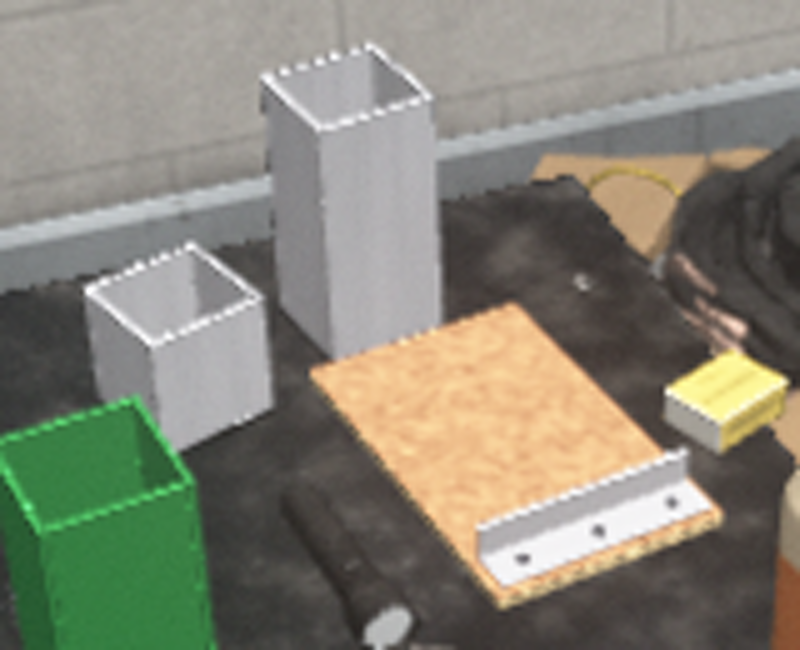

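```bash
cat > fit.py <<'E'
from h import *
from scipy.optimize import least_squares
t=np.load("top0.npz");s=np.load("side0.npz")
T=lambda a:np.array(a)/4+[100,130]-0.375
S=lambda a:np.array(a)/5+[150,115]-0.4
bt=T([(263,183),(287,390),(612,138),(640,343)]);bs=S([(513,303),(310,372),(722,515),(500,595)])
mt=T([(78,215),(95,341),(209,191),(225,317)]);ms=S([(370,45),(263,75),(432,97),(322,130)])
# bed corners: (0,+75),(0,-75),(250,75),(250,-75): in bed frame y ; bed x ~ world -y => bed y ~ world +x
bl=np.array([(0,75,12),(0,-75,12),(250,75,12),(250,-75,12)],float)
ml=np.array([(-40,40,180),(-40,-40,180),(40,40,180),(40,-40,180)],float)
def pose(p,l): return R.from_euler('z',p[2]).apply(l)+[p[0],p[1],0]
for n,l,a,b,p0 in(("bed",bl,bt,bs,[450,50,-1.5]),("tube",ml,mt,ms,[450,100,-1.5])):
    for m in(0,1,2):
        def r(p):
            q=pose(p,l);e=[]
            if m!=1:e.append(proj(t,q)-a)
            if m!=0:e.append(proj(s,q)-b)
            return np.concatenate(e).ravel()
        o=least_squares(r,p0);print(n,m,o.x.round(3),np.abs(o.fun).max().round(2))
    if n=="bed":B=o.x
    else:
        c=np.array([o.x[0],o.x[1],0])
        print("tube in bed",R.from_euler('z',-B[2]).apply(c-[B[0],B[1],0]))
print(ray(t,T([(175,460),(295,420),(330,545),(210,578)]),90))
E
python3 fit.py
```

```text
bed 0 [525.832  64.587  -1.429] 0.65
bed 1 [525.767  65.137  -1.421] 0.68
bed 2 [525.809  64.656  -1.425] 0.85
tube 0 [502.693 105.244  -1.38 ] 0.41
tube 1 [502.925 106.546  -1.376] 0.7
tube 2 [502.698 105.423  -1.379] 0.74
tube in bed [-43.68336717 -16.9648455    0.        ]
[[394.8410755  107.17845154  90.        ]
 [421.08961706  31.31129973  90.        ]
 [341.50391937   5.55186     90.        ]
 [320.39145688  80.62634523  90.        ]]
```

```bash
python3 - <<'E'
from h import *
t=np.load("top0.npz");s=np.load("side0.npz")
B=[525.8,64.7,-1.425]
def bed(P): return R.from_euler('z',-B[2]).apply(np.atleast_2d(P)-[B[0],B[1],0]).round(0)
w=ray(t,[(312,145),(306,172)],[217,30]) if 0 else np.r_[ray(t,[(312,146)],217),ray(s,[(320,190)],217),ray(t,[(219,149)],26)]
print(w.round(0),bed(w))
# short tube
print(bed(ray(t,[(143.75,245),(173.75,235),(182,266),(152,274)],90)))
crop(s,80,0,150,90,8,"pics/g.png")
E
```

```text
[[ 619. -313.  217.]
 [ 626. -321.  217.]
 [ 675.  -76.   26.]] [[387.  37. 217.]
 [396.  43. 217.]
 [161. 127.  26.]]
[[ -60. -124.   90.]
 [  19. -110.   90.]
 [  31. -191.   90.]
 [ -46. -201.   90.]]
```

View pics/g.png

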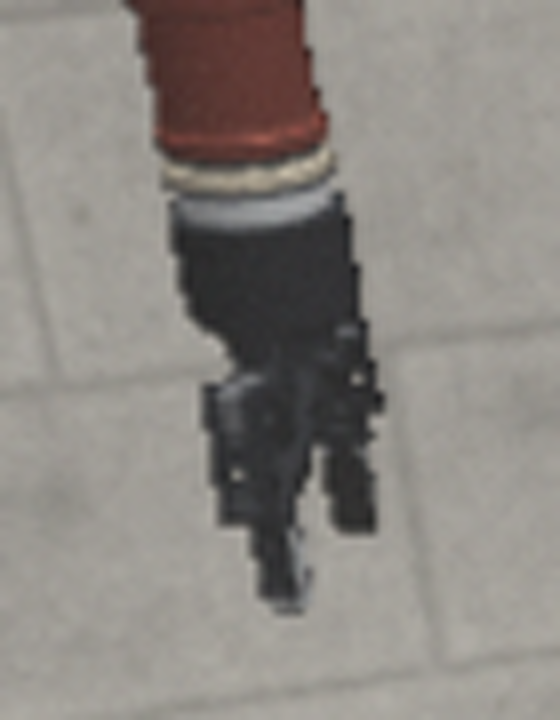

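Call:
carry_out(
  commands=[
    [[-0.028,0.036,0,0],[-0.028,0.036,0,0],[-0.028,0.036,0,0],[-0.028,0.036,0,0],[-0.028,0.036,0,0]],
  ],
  grip=0.7,
  newtons=20,
)

```text
time: 0.6
tool_pos: [376.1, 351.0, 226.5]
tcp_rot: [0.847, 0.531, -0.003, 0.0]
contact_force: [0.4, 0.2, -0.5]
finger_gap: 25.6
```

Call:
carry_out(
  commands=[
    [[-0.03,0.04,0,0],[-0.03,0.04,0,0],[-0.03,0.04,0,0],[-0.03,0.04,0,0],[-0.03,0.04,0,0]],
  ],
)

```text
time: 1.1
tool_pos: [487.8, 127.1, 224.8]
tcp_rot: [0.847, 0.532, -0.004, -0.0]
contact_force: [0.2, 0.4, -0.4]
finger_gap: 25.5
```

Call:
carry_out(
  commands=[
    [[0,0,0,-8],[0,0,0,-8],[0,0,0,-8],[0,0,0,-8],[0,0,0,-5]],
  ],
)

```text
time: 1.6
tool_pos: [489.2, 118.1, 222.2]
tcp_rot: [0.63, 0.777, -0.006, -0.002]
contact_force: [0.0, -0.3, -0.8]
finger_gap: 25.8
```

```bash
cat > st.py <<'E'
from h import *
from cell import manip
import sys
B=[525.8,64.7,-1.425]
s=manip.get_state()
P=s["tool_pos"];b=R.from_euler('z',-B[2]).apply(P-[B[0],B[1],0])
r=R.from_quat(s["tcp_rot"]);m=r.as_matrix()
F=R.from_euler('z',-B[2]).apply(s["contact_force"])
print("t",round(s["time"],2),"bed",b.round(1),"yaw",np.arctan2(m[1,0],m[0,0]).round(4),"zax",R.from_euler('z',-B[2]).apply(m[:,2]).round(3),"Fbed",F.round(2),"gap",round(s["finger_gap"],1))
if len(sys.argv)>1:
    n=sys.argv[1]
    for c in sys.argv[2:]:
        f=manip.grab_frame(c);np.savez(f"{n}{c}.npz",**{k:np.array(v) for k,v in f.items() if v is not None})
        if c=="top": crop(f,100,120,290,280,4,f"pics/{n}{c}.png")
        else: crop(f,150,60,310,240,3.3,f"pics/{n}{c}.png")
E
python3 st.py a side top
```

```text
t 1.6 bed [-58.1 -28.5 222.2] yaw 1.7795 zax [ 0.005 -0.011 -1.   ] Fbed [ 0.29 -0.01 -0.77] gap 25.8
```

Call:
carry_out(
  commands=[
    [[-0.014,0.011,-0.004,2.5],[0,0,0,0]],
  ],
)

```text
time: 1.9
tool_pos: [503.5, 106.0, 226.0]
tcp_rot: [0.651, 0.759, -0.006, -0.002]
contact_force: [0.1, 0.6, 0.6]
finger_gap: 25.6
```

```bash
python3 st.py b side top
```

```text
t 1.9 bed [-44.1 -16.1 226. ] yaw 1.7251 zax [ 0.005 -0.011 -1.   ] Fbed [-0.58  0.17  0.62] gap 25.6
```

View pics/bside.png

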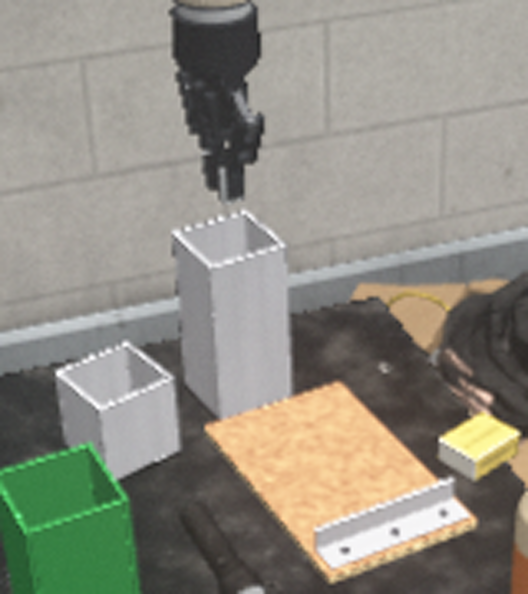

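View pics/btop.png

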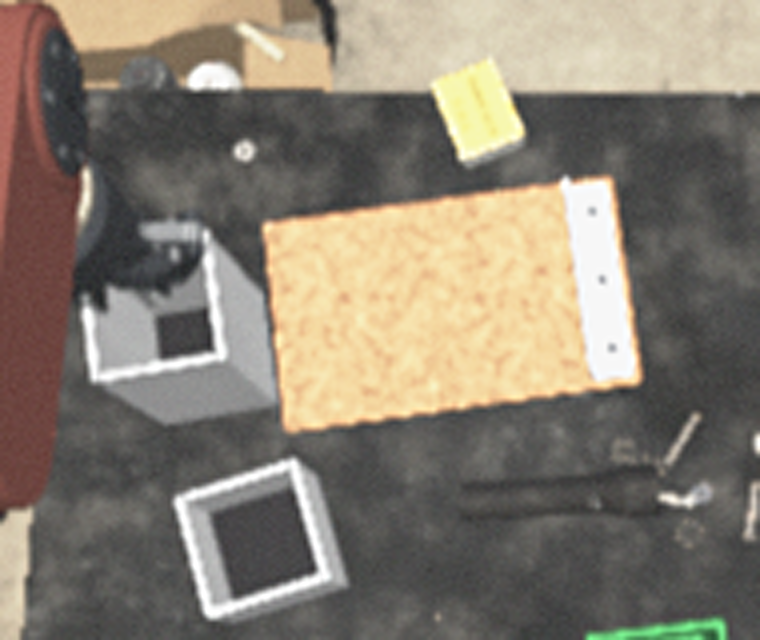

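Call:
carry_out(
  commands=[
    [[0,-0.001,0.02,0],[0,0,0.02,0],[0,0,0.015,0],[0,0,0.012,0],[0,0,0.006,0]],
  ],
)

```text
time: 2.5
tool_pos: [501.5, 106.6, 151.6]
tcp_rot: [0.651, 0.759, -0.005, -0.002]
contact_force: [0.3, 0.1, -0.3]
finger_gap: 25.4
```

```bash
python3 st.py c side top
```

```text
t 2.5 bed [-45.  -18.  151.6] yaw 1.7238 zax [ 0.003 -0.01  -1.   ] Fbed [-0.03  0.33 -0.3 ] gap 25.4
```

View pics/cside.png

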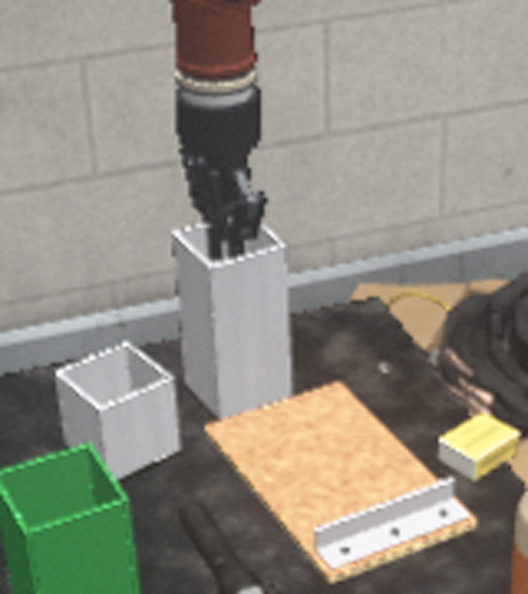

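View pics/ctop.png

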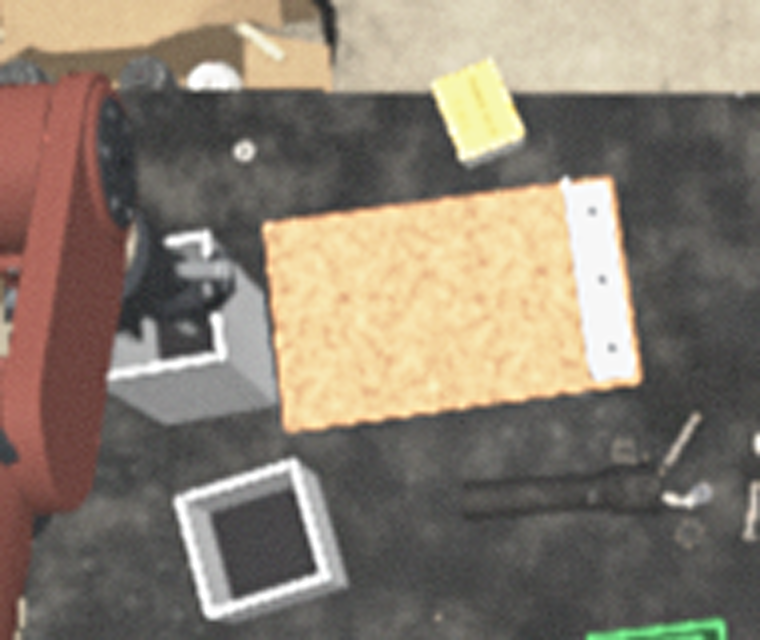

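Call:
carry_out(
  commands=[
    [[-0.004,0,0.005,0],[-0.004,0,0,0],[-0.003,0,0,0],[-0.003,0,0,0]],
  ],
)

```text
time: 3.0
tool_pos: [505.1, 92.7, 148.6]
tcp_rot: [0.651, 0.759, -0.003, -0.002]
contact_force: [-0.0, 1.9, -0.6]
finger_gap: 25.8
```

```bash
python3 st.py
```

```text
t 3.0 bed [-30.8 -16.4 148.6] yaw 1.7239 zax [ 0.002 -0.007 -1.   ] Fbed [-1.88  0.27 -0.62] gap 25.8
```

Call:
carry_out(
  commands=[
    [[-0.005,0,-0.001,0],[-0.005,0,-0.001,0],[-0.005,0,-0.001,0],[-0.005,0,-0.001,0]],
  ],
)

```text
time: 3.4
tool_pos: [508.5, 71.8, 153.4]
tcp_rot: [0.651, 0.759, -0.003, -0.002]
contact_force: [-0.2, 1.8, -0.1]
finger_gap: 25.8
```

```bash
python3 st.py d side
```

```text
t 3.4 bed [ -9.5 -16.1 153.4] yaw 1.7239 zax [ 0.001 -0.006 -1.   ] Fbed [-1.78  0.04 -0.1 ] gap 25.8
```

View pics/dside.png

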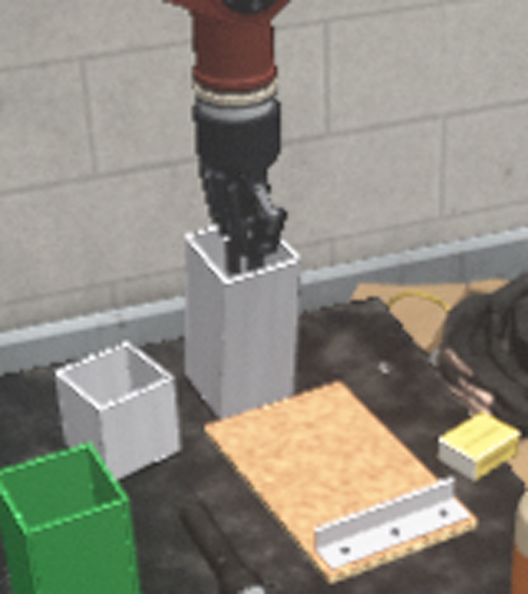

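Call:
carry_out(
  commands=[
    [[-0.005,0,0,0],[-0.005,0,0,0],[-0.005,0,-0.001,0],[-0.005,0,-0.001,0],[-0.005,0,0,0]],
  ],
)

```text
time: 3.95
tool_pos: [513.3, 43.9, 156.4]
tcp_rot: [0.651, 0.759, -0.003, -0.001]
contact_force: [-0.2, 1.3, -0.1]
finger_gap: 25.3
```

```bash
python3 st.py e side
```

```text
t 3.95 bed [ 18.8 -15.4 156.4] yaw 1.7238 zax [ 0.003 -0.005 -1.   ] Fbed [-1.32 -0.03 -0.09] gap 25.3
```

View pics/eside.png

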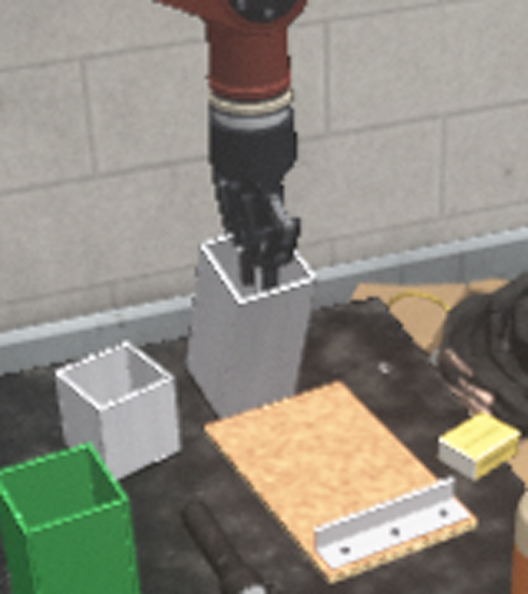

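Call:
carry_out(
  commands=[
    [[-0.004,0,0,0],[-0.004,0,0,0],[-0.003,0,0,0],[-0.003,0,0,0]],
  ],
)

```text
time: 4.4
tool_pos: [515.8, 27.9, 156.4]
tcp_rot: [0.651, 0.759, -0.003, -0.0]
contact_force: [-0.4, 0.0, 0.8]
finger_gap: 25.6
```

```bash
python3 st.py f side
cat > tilt.py <<'E'
from h import *
import sys,json
from scipy.optimize import least_squares
B=[525.8,64.7,-1.425]
def fit(f,px,names,s=3.3,o=(150,60)):
    px=(np.array(px,float)+.5)/s-.5+o
    loc={"ul":(180,-80,-40),"uf":(180,-80,40),"ll":(180,0,-40),"lf":(180,0,40),"fl":(0,0,-40),"fbl":(0,-80,-40)} # axis, perp, y
    L=np.array([loc[n] for n in names],float)
    def P(p):
        ex,ez,y,th=p[:4]; yaw=p[4]
        X=np.c_[L[:,0]*np.sin(th)+L[:,1]*np.cos(th),L[:,2],L[:,0]*np.cos(th)-L[:,1]*np.sin(th)]
        X=R.from_euler('z',yaw).apply(X)+[ex,y,ez]
        return R.from_euler('z',B[2]).apply(X)+[B[0],B[1],0]
    r=lambda p:np.r_[(proj(f,P(p))-px).ravel(),(p[1]-3)/8,(p[4]-.03)*10, (p[0]+5)/40]
    o=least_squares(r,[-3,3,-17,.4,.03]);print("ex ez y tilt yaw",o.x.round(3),"res",np.abs(o.fun).max().round(2))
    return o.x
E
```

```text
t 4.4 bed [ 35.  -15.2 156.4] yaw 1.7235 zax [ 0.004 -0.005 -1.   ] Fbed [-0.1  -0.41  0.78] gap 25.6
```

View pics/fside.png

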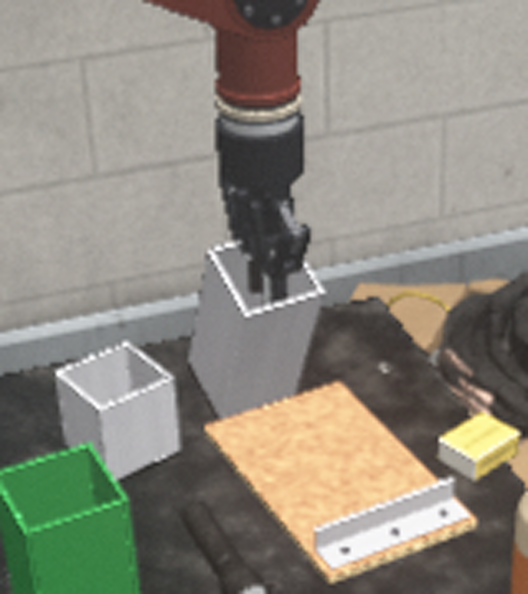

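Call:
carry_out(
  commands=[
    [[-0.002,0,0,0],[0,0,0,0]],
  ],
)

```text
time: 4.65
tool_pos: [516.3, 25.1, 156.5]
tcp_rot: [0.651, 0.759, -0.003, 0.0]
contact_force: [-0.5, 1.1, -0.1]
finger_gap: 25.7
```

```bash
python3 st.py g side; python3 -c "
from tilt import *
fit(np.load('fside.npz'),[(208,252),(247,314),(325,291),(223,415)],['ul','ll','lf','fl'])"
```

```text
t 4.65 bed [ 37.8 -15.1 156.5] yaw 1.7231 zax [ 0.005 -0.005 -1.   ] Fbed [-1.12 -0.35 -0.07] gap 25.7
ex ez y tilt yaw [-2.1984e+01 -2.6170e+00 -8.6570e+00  4.4700e-01  7.0000e-03] res 1.72
```

View pics/gside.png

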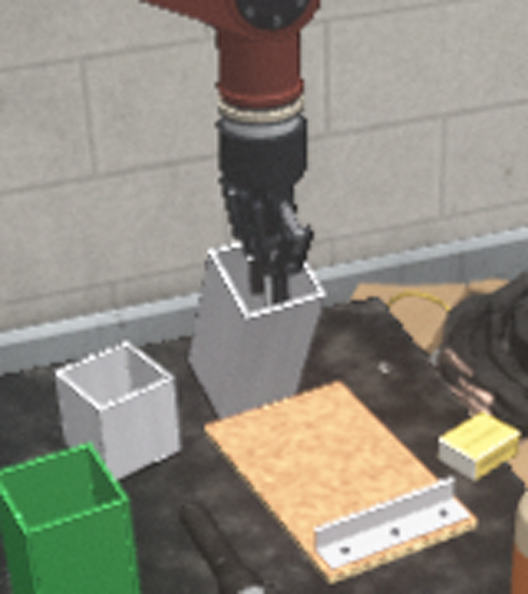

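Call:
carry_out(
  commands=[
    [[-0.003,0,0,0],[-0.002,0,0,0],[0,0,0,0]],
  ],
)

```text
time: 5.0
tool_pos: [517.1, 20.2, 156.6]
tcp_rot: [0.651, 0.759, -0.003, 0.0]
contact_force: [-0.1, 0.8, 0.4]
finger_gap: 25.7
```

```bash
python3 st.py
```

```text
t 5.0 bed [ 42.8 -15.1 156.6] yaw 1.7237 zax [ 0.005 -0.005 -1.   ] Fbed [-0.77 -0.03  0.4 ] gap 25.7
```

Call:
carry_out(
  commands=[
    [[-0.003,0,0,0],[-0.002,0,0,0],[0,0,0,0]],
  ],
)

```text
time: 5.3
tool_pos: [517.9, 14.8, 156.6]
tcp_rot: [0.651, 0.759, -0.003, 0.0]
contact_force: [0.1, -0.0, -0.2]
finger_gap: 25.8
```

```bash
python3 st.py h side
```

```text
t 5.3 bed [ 48.3 -15.  156.6] yaw 1.7239 zax [ 0.005 -0.005 -1.   ] Fbed [ 0.02  0.12 -0.24] gap 25.8
```

View pics/hside.png

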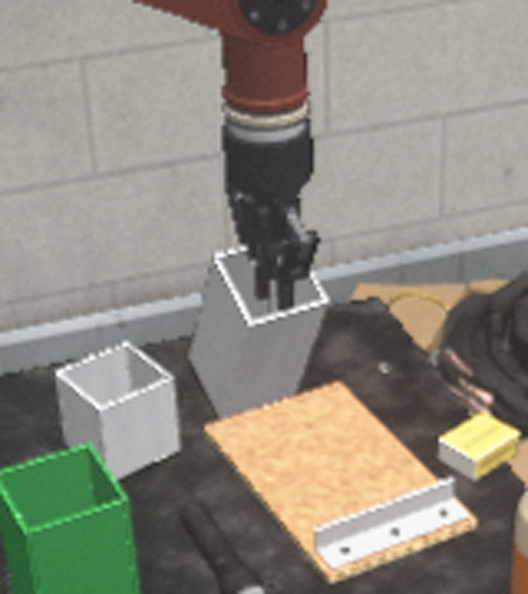

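Call:
carry_out(
  commands=[
    [[-0.003,0,0,0],[0,0,0,0]],
  ],
)

```text
time: 5.55
tool_pos: [518.4, 11.6, 156.6]
tcp_rot: [0.651, 0.759, -0.003, 0.0]
contact_force: [-0.3, -0.2, -0.1]
finger_gap: 25.6
```

```bash
python3 st.py
```

```text
t 5.55 bed [ 51.4 -15.  156.6] yaw 1.724 zax [ 0.005 -0.005 -1.   ] Fbed [ 0.12 -0.35 -0.09] gap 25.6
```

Call:
carry_out(
  commands=[
    [[-0.003,0,0,0],[0,0,0,0],[0,0,0,0]],
  ],
)

```text
time: 5.85
tool_pos: [519.0, 8.2, 156.6]
tcp_rot: [0.651, 0.759, -0.003, 0.0]
contact_force: [-0.1, -0.3, 0.4]
finger_gap: 25.7
```

```bash
python3 st.py i side
```

```text
t 5.85 bed [ 54.9 -14.9 156.6] yaw 1.724 zax [ 0.005 -0.005 -1.   ] Fbed [ 0.24 -0.17  0.38] gap 25.7
```

View pics/iside.png

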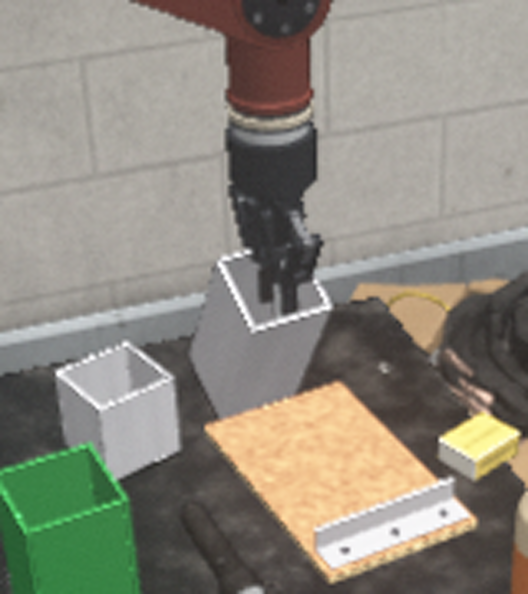

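```bash
python3 -c "
from tilt import *
x=fit(np.load('iside.npz'),[(220,263),(255,329),(329,305)],['ul','ll','lf'])
ex,ez,y,th=x[:4]
for a,p in((180,-76),(180,-4)): print('inner lip',ex+a*np.sin(th)+p*np.cos(th),ez+a*np.cos(th)-p*np.sin(th))"
```

```text
ex ez y tilt yaw [ 2.7860e+00 -3.2340e+00 -1.4446e+01  4.4500e-01  1.4000e-02] res 1.45
inner lip 11.643271840054894 191.9522746935691
inner lip 76.63545447298479 160.96814655337633
```

Call:
carry_out(
  commands=[
    [[0,0,0.006,0],[-0.003,0,0,0],[0,0,0,0]],
  ],
)

```text
time: 6.2
tool_pos: [520.0, 4.8, 150.7]
tcp_rot: [0.651, 0.759, -0.003, 0.001]
contact_force: [0.2, -1.5, 0.7]
finger_gap: 25.8
```

```bash
python3 st.py j side
```

```text
t 6.2 bed [ 58.4 -14.4 150.7] yaw 1.7243 zax [ 0.006 -0.003 -1.   ] Fbed [ 1.47 -0.05  0.66] gap 25.8
```

View pics/jside.png

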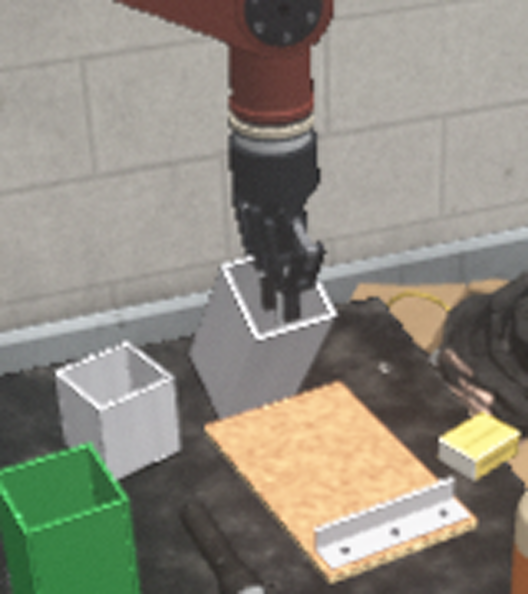

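```bash
cat >> tilt.py <<'E'
def go(n,a,b,c):
    x=fit(np.load(n+'side.npz'),[a,b,c],['ul','ll','lf'])
    ex,ez,y,th=x[:4]
    for a,p in((180,-76),(180,-4)): print('inner lip',(ex+a*np.sin(th)+p*np.cos(th)).round(1),(ez+a*np.cos(th)-p*np.sin(th)).round(1))
E
python3 -c "
from tilt import *
go('j',(223,268),(262,338),(336,313))"
```

```text
ex ez y tilt yaw [ -2.531  -0.901 -16.783   0.53    0.055] res 0.87
inner lip 22.9 192.8
inner lip 85.0 156.4
```

Call:
carry_out(
  commands=[
    [[0,0,-0.003,0],[-0.001,0,-0.003,0],[-0.001,0,-0.003,0],[0,0,0,0]],
  ],
)

```text
time: 6.65
tool_pos: [519.9, 3.2, 160.0]
tcp_rot: [0.651, 0.759, -0.003, 0.0]
contact_force: [0.1, -0.6, -0.0]
finger_gap: 25.5
```

```bash
python3 st.py k side
```

```text
t 6.65 bed [ 60.  -14.8 160. ] yaw 1.7242 zax [ 0.005 -0.004 -1.   ] Fbed [ 0.59  0.05 -0.01] gap 25.5
```

View pics/kside.png

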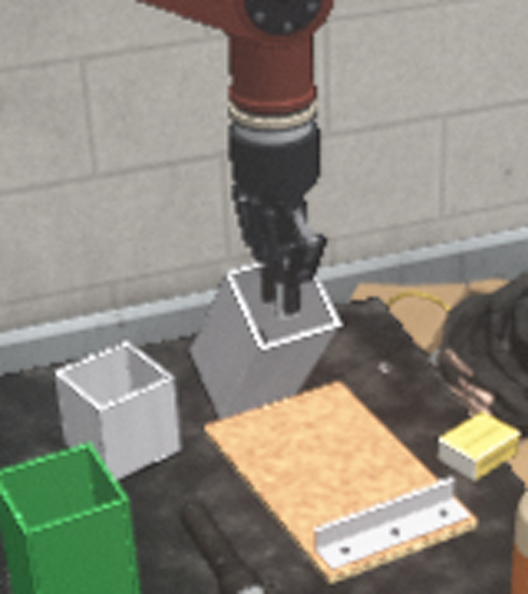

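Call:
carry_out(
  commands=[
    [[-0.004,0,0.0005,0],[-0.004,0,0.0005,0],[-0.004,0,0.001,0],[-0.004,0,0.001,0],[-0.004,0,0.001,0]],
  ],
)

```text
time: 7.2
tool_pos: [522.8, -18.3, 155.3]
tcp_rot: [0.651, 0.759, -0.004, 0.0]
contact_force: [-0.0, -0.9, -0.6]
finger_gap: 25.7
```

```bash
python3 st.py l side;python3 -c "
from tilt import *
go('k',(229,273),(266,348),(341,324))"
```

```text
t 7.2 bed [ 81.7 -15.1 155.3] yaw 1.7249 zax [ 0.006 -0.005 -1.   ] Fbed [ 0.85 -0.14 -0.55] gap 25.7
ex ez y tilt yaw [-13.483   0.564 -15.025   0.633   0.044] res 0.64
inner lip 31.8 190.6
inner lip 89.8 148.0
```

View pics/lside.png

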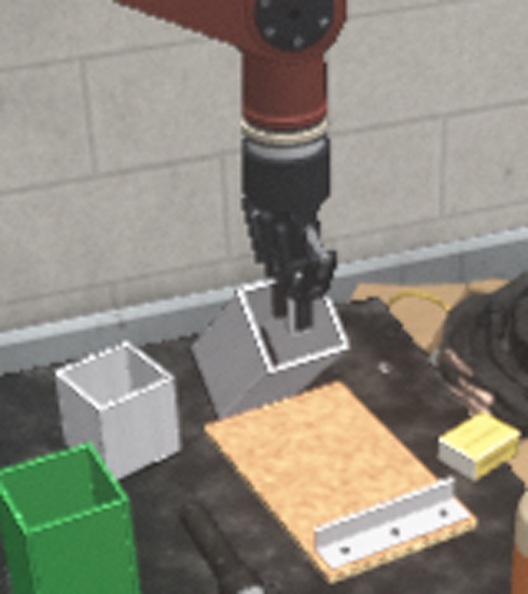

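Call:
carry_out(
  commands=[
    [[-0.004,0,0.001,0],[-0.004,0,0.0015,0],[-0.004,0,0.0015,0],[-0.004,0,0.0015,0],[-0.004,0,0.002,0]],
  ],
)

```text
time: 7.75
tool_pos: [526.0, -40.6, 147.1]
tcp_rot: [0.651, 0.759, -0.004, 0.001]
contact_force: [-0.7, -1.0, -1.1]
finger_gap: 25.7
```

```bash
python3 st.py m side;python3 -c "
from tilt import *
go('l',(239,289),(271,370),(349,347))"
```

```text
t 7.75 bed [104.2 -15.1 147.1] yaw 1.7247 zax [ 0.007 -0.006 -1.   ] Fbed [ 0.87 -0.84 -1.12] gap 25.7
ex ez y tilt yaw [-1.7983e+01  1.8620e+00 -1.3837e+01  7.7100e-01  1.2000e-02] res 0.58
inner lip 53.0 183.9
inner lip 104.6 133.7
```

View pics/mside.png

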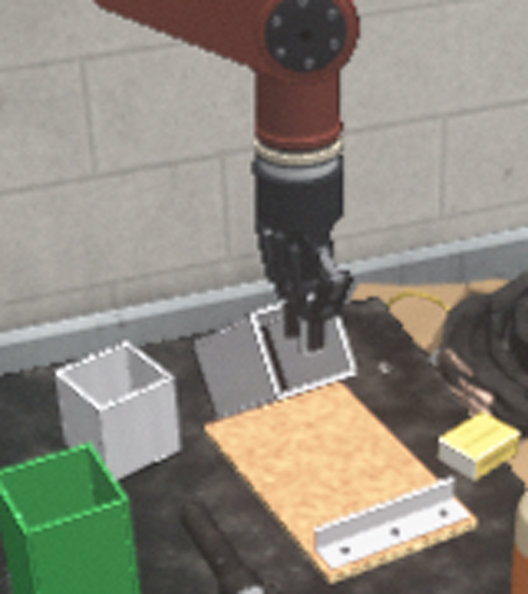

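Call:
carry_out(
  commands=[
    [[-0.004,0,0.002,0],[-0.004,0,0.002,0],[-0.004,0,0.0025,0],[-0.004,0,0.0025,0],[-0.003,0,0.002,0]],
  ],
)

```text
time: 8.3
tool_pos: [529.0, -61.8, 134.9]
tcp_rot: [0.651, 0.759, -0.005, 0.001]
contact_force: [-0.9, -0.6, -0.4]
finger_gap: 25.4
```

```bash
python3 st.py n side top;python3 -c "
from tilt import *
go('m',(252,314),(279,394),(355,373))"
```

```text
t 8.3 bed [125.6 -15.2 134.9] yaw 1.7246 zax [ 0.008 -0.006 -1.   ] Fbed [ 0.45 -1.   -0.44] gap 25.4
ex ez y tilt yaw [-3.7872e+01  1.8470e+00 -1.1136e+01  9.7100e-01  2.4000e-02] res 1.22
inner lip 67.8 166.2
inner lip 108.4 106.8
```

View pics/nside.png

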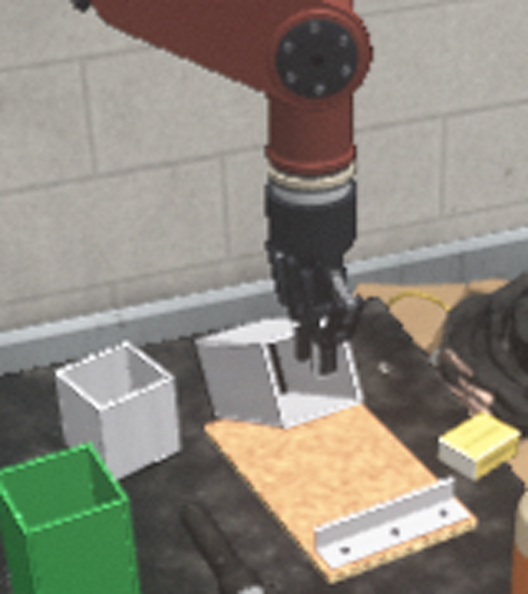

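View pics/ntop.png

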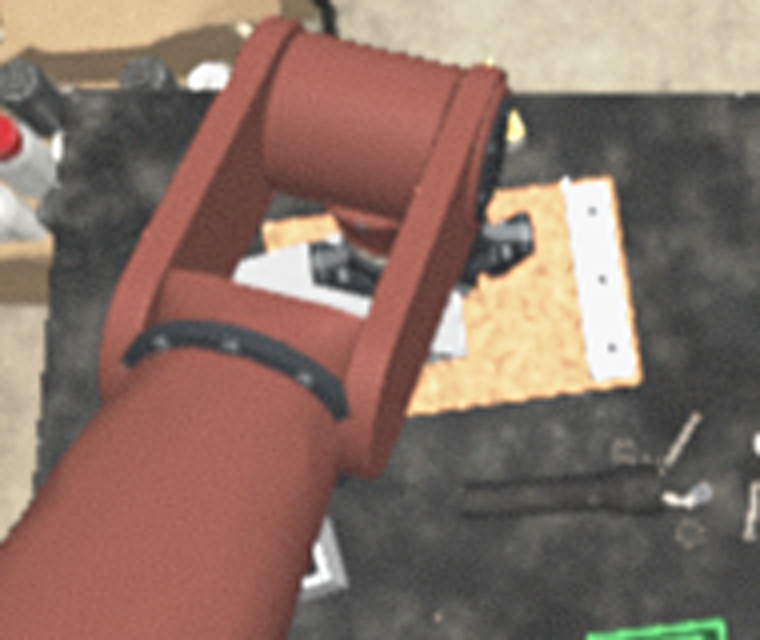

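```bash
python3 -c "
from tilt import *
f=np.load('nside.npz')
crop(f,195,145,285,200,8,'pics/nz.png')
t=np.load('ntop.npz')
crop(t,140,160,250,230,7,'pics/ntz.png')"
```

```text
(no output)
```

View pics/nz.png

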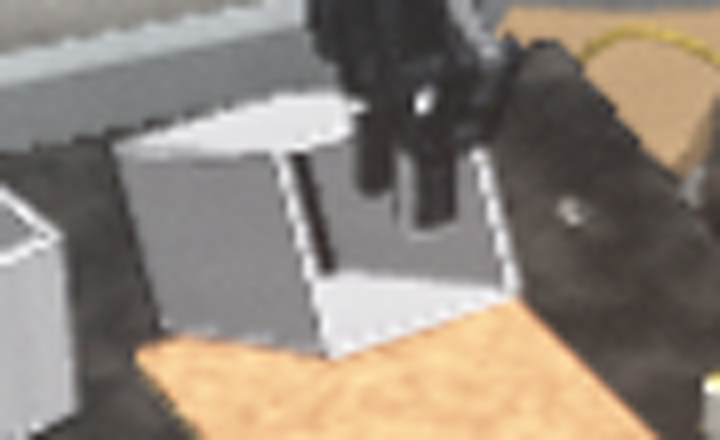

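View pics/ntz.png

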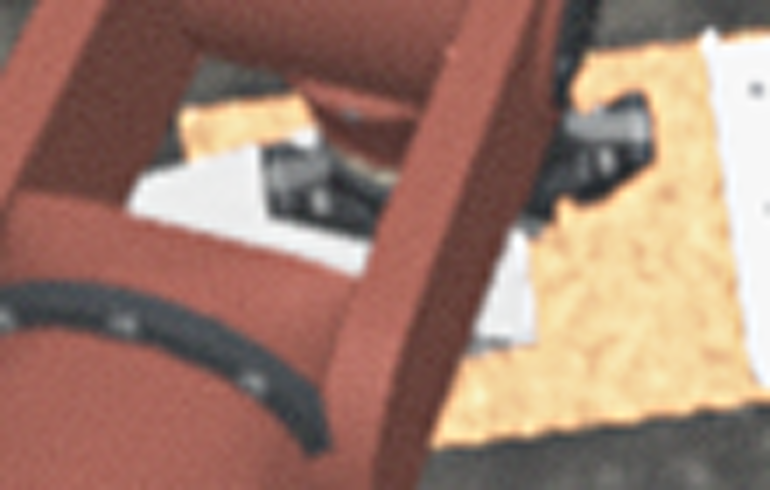

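```bash
cat >> tilt.py <<'E'
def gz(n,pts,o,s,):
    x=fit(np.load(n+'side.npz'),list(pts.values()),list(pts),s,o)
    ex,ez,y,th=x[:4]
    for a,p in((180,-76),(180,-4)): print('inner lip',(ex+a*np.sin(th)+p*np.cos(th)).round(1),(ez+a*np.cos(th)-p*np.sin(th)).round(1))
E
python3 -c "
from tilt import *
gz('n',dict(ul=(278,150),ll=(332,356),lf=(521,293),fbl=(118,148)),(195,145),8)"
```

```text
ex ez y tilt yaw [-1.7640e+01  2.4600e-01 -1.2962e+01  1.0490e+00 -1.4000e-02] res 0.67
inner lip 100.5 155.9
inner lip 136.4 93.4
```

Call:
carry_out(
  commands=[
    [[-0.003,0,0.0035,0],[-0.003,0,0.0035,0],[-0.003,0,0.0035,0],[-0.003,0,0.0035,0],[-0.003,0,0.0035,0]],
  ],
)

```text
time: 8.9
tool_pos: [532.4, -78.4, 117.2]
tcp_rot: [0.65, 0.76, -0.005, 0.002]
contact_force: [0.5, -2.5, 0.7]
finger_gap: 25.5
```

```bash
python3 st.py o side;python3 -c "
from tilt import *
f=np.load('oside.npz')
crop(f,195,145,285,200,8,'pics/oz.png')"
```

```text
t 8.9 bed [142.5 -14.3 117.2] yaw 1.7252 zax [ 0.01  -0.004 -1.   ] Fbed [2.54 0.17 0.72] gap 25.5
```

View pics/oz.png

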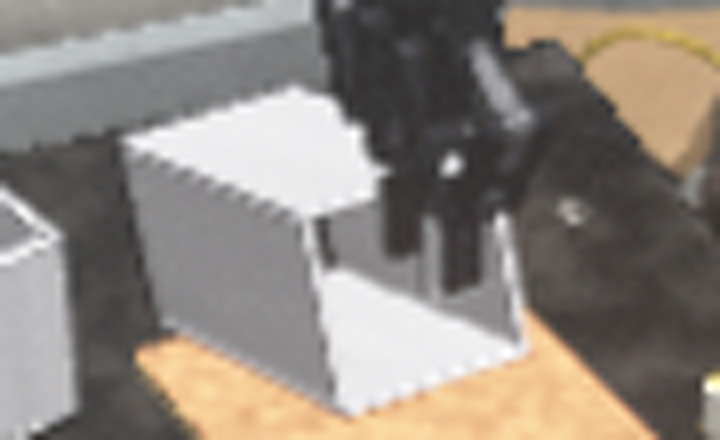

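```bash
python3 -c "
from tilt import *
gz('o',dict(ul=(308,215),ll=(348,415),lf=(524,352),fbl=(126,145)),(195,145),8)"
```

```text
ex ez y tilt yaw [-2.6994e+01 -2.1040e+00 -1.0466e+01  1.2000e+00 -8.0000e-03] res 1.51
inner lip 113.2 134.0
inner lip 139.3 66.9
```

Call:
carry_out(
  commands=[
    [[-0.003,0,0.0035,0],[-0.003,0,0.0035,0],[-0.0025,0,0.0035,0],[-0.0025,0,0.0035,0]],
  ],
)

```text
time: 9.35
tool_pos: [534.6, -91.7, 102.4]
tcp_rot: [0.65, 0.76, -0.005, 0.003]
contact_force: [-0.2, -2.4, 0.4]
finger_gap: 25.8
```

```bash
python3 st.py p side;python3 -c "
from tilt import *
f=np.load('pside.npz')
crop(f,195,145,285,200,8,'pics/pz.png')"
```

```text
t 9.35 bed [156.1 -14.  102.4] yaw 1.7252 zax [ 0.012 -0.003 -1.   ] Fbed [ 2.3  -0.58  0.44] gap 25.8
```

View pics/pz.png

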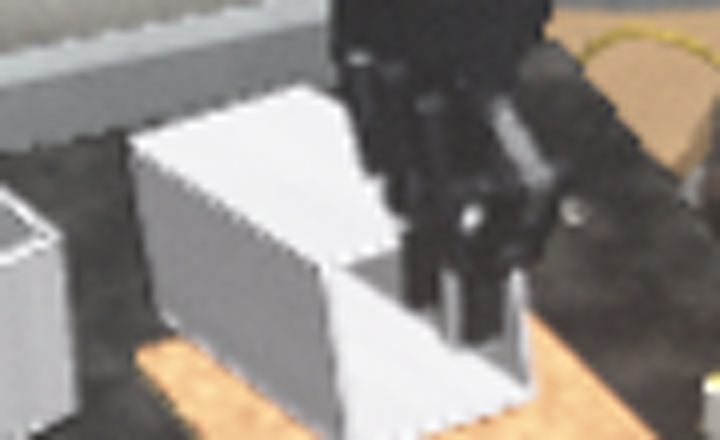

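```bash
sed -i 's/"fbl":(0,-80,-40)/"fbl":(0,-80,-40),"fbf":(0,-80,40)/' tilt.py; python3 -c "
from tilt import *
gz('p',dict(ul=(328,267),lf=(529,388),fbl=(133,150),fbf=(303,87)),(195,145),8)
gz('o',dict(ul=(308,215),ll=(348,415),lf=(524,352),fbl=(126,145),fbf=(296,87)),(195,145),8)"
```

```text
ex ez y tilt yaw [-3.1722e+01 -3.0970e+00 -1.0112e+01  1.3090e+00  2.0000e-03] res 1.66
inner lip 122.5 116.9
inner lip 141.1 47.4
ex ez y tilt yaw [-2.8249e+01 -2.1220e+00 -1.0726e+01  1.2040e+00 -4.0000e-03] res 1.46
inner lip 112.5 133.4
inner lip 138.3 66.2
```

```bash
sed -i 's#(p\[1\]-3)/8,(p\[4\]-.03)\*10, (p\[0\]+5)/40#(p[1]-12-p[0]/np.tan(p[3]))/1.,(p[4]-.0)*10, (p[0]+20)/100#' tilt.py; python3 -c "
from tilt import *
gz('n',dict(ul=(278,150),ll=(332,356),lf=(521,293),fbl=(118,148)),(195,145),8)
gz('o',dict(ul=(308,215),ll=(348,415),lf=(524,352),fbl=(126,145),fbf=(296,87)),(195,145),8)
gz('p',dict(ul=(328,267),lf=(529,388),fbl=(133,150),fbf=(303,87)),(195,145),8)"
```

```text
ex ez y tilt yaw [-2.3192e+01 -1.1820e+00 -1.1343e+01  1.0610e+00 -1.1000e-02] res 0.67
inner lip 96.8 153.0
inner lip 132.0 90.2
ex ez y tilt yaw [-2.2338e+01  3.2210e+00 -1.3689e+01  1.2060e+00 -5.0000e-03] res 1.57
inner lip 118.7 138.5
inner lip 144.4 71.2
ex ez y tilt yaw [-1.9391e+01  6.5430e+00 -1.5939e+01  1.3080e+00 -1.0000e-03] res 1.89
inner lip 134.6 126.8
inner lip 153.4 57.2
```

Call:
carry_out(
  commands=[
    [[-0.003,0,0.003,0],[-0.003,0,0.003,0],[-0.0025,0,0.003,0],[-0.0025,0,0.003,0]],
  ],
)

```text
time: 9.8
tool_pos: [535.6, -102.7, 88.1]
tcp_rot: [0.651, 0.759, -0.005, 0.002]
contact_force: [0.1, -0.8, -1.0]
finger_gap: 25.5
```

```bash
python3 st.py q side;python3 -c "
from tilt import *
f=np.load('qside.npz')
crop(f,195,145,285,215,8,'pics/qz.png')"
```

```text
t 9.8 bed [167.1 -14.6  88.1] yaw 1.7247 zax [ 0.01  -0.005 -1.   ] Fbed [ 0.83  0.01 -0.96] gap 25.5
```

View pics/qz.png

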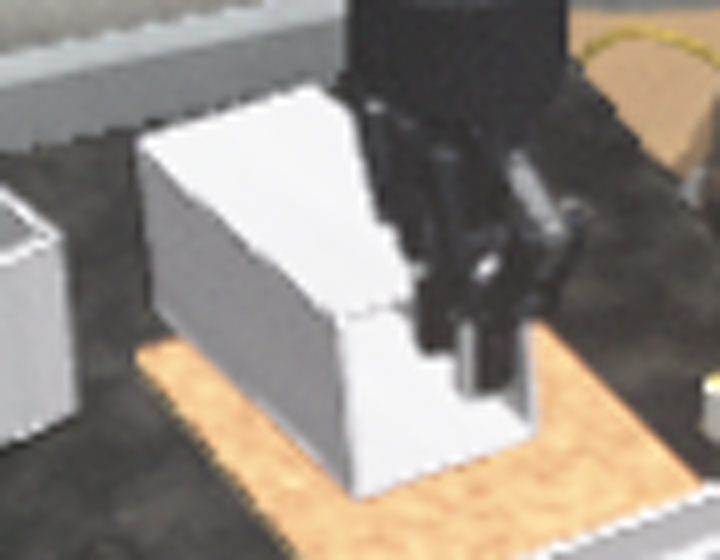

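```bash
python3 -c "
from tilt import *
gz('q',dict(ul=(335,315),ll=(358,495),lf=(533,430),fbl=(143,150),fbf=(316,87)),(195,145),8)"
```

```text
ex ez y tilt yaw [-1.9128e+01  8.5430e+00 -1.4474e+01  1.4020e+00 -1.8000e-02] res 1.67
inner lip 145.5 113.7
inner lip 157.6 42.7
```

Call:
carry_out(
  commands=[
    [[-0.0025,0,0.003,0],[-0.002,0,0.003,0],[-0.002,0,0.003,0]],
  ],
)

```text
time: 10.15
tool_pos: [536.4, -109.9, 78.0]
tcp_rot: [0.651, 0.759, -0.005, 0.002]
contact_force: [0.5, -2.1, -0.8]
finger_gap: 25.5
```

```bash
python3 st.py r side;python3 -c "
from tilt import *
f=np.load('rside.npz')
crop(f,195,145,285,215,8,'pics/rz.png')"
```

```text
t 10.15 bed [174.3 -14.9  78. ] yaw 1.7248 zax [ 0.01  -0.005 -1.   ] Fbed [ 2.13  0.19 -0.82] gap 25.5
```

View pics/rz.png

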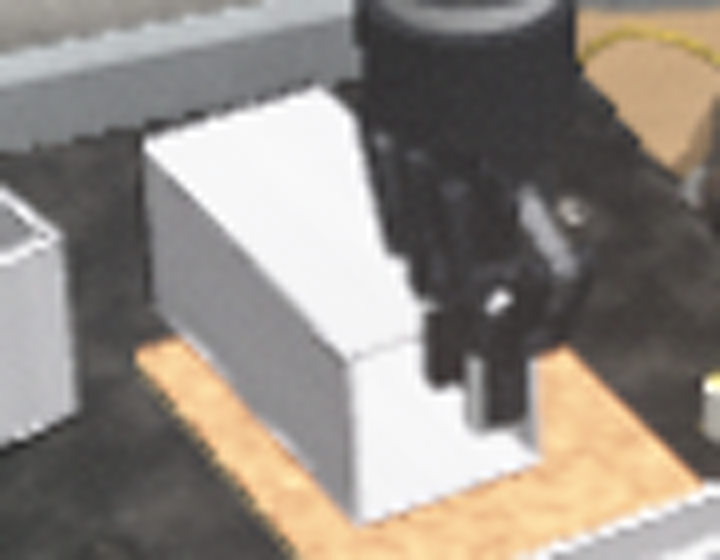

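Call:
carry_out(
  commands=[
    [[-0.0015,0,0.003,0],[-0.0015,0,0.003,0],[-0.001,0,0.003,0],[-0.001,0,0.003,0]],
  ],
)

```text
time: 10.6
tool_pos: [536.9, -114.7, 64.9]
tcp_rot: [0.651, 0.759, -0.005, 0.001]
contact_force: [0.1, 1.0, -0.3]
finger_gap: 25.8
```

```bash
python3 st.py s side;python3 -c "
from tilt import *
f=np.load('sside.npz')
crop(f,195,145,285,215,8,'pics/sz.png')"
```

```text
t 10.6 bed [179.1 -15.1  64.9] yaw 1.7241 zax [ 0.008 -0.006 -1.   ] Fbed [-0.99  0.24 -0.27] gap 25.8
```

View pics/sz.png

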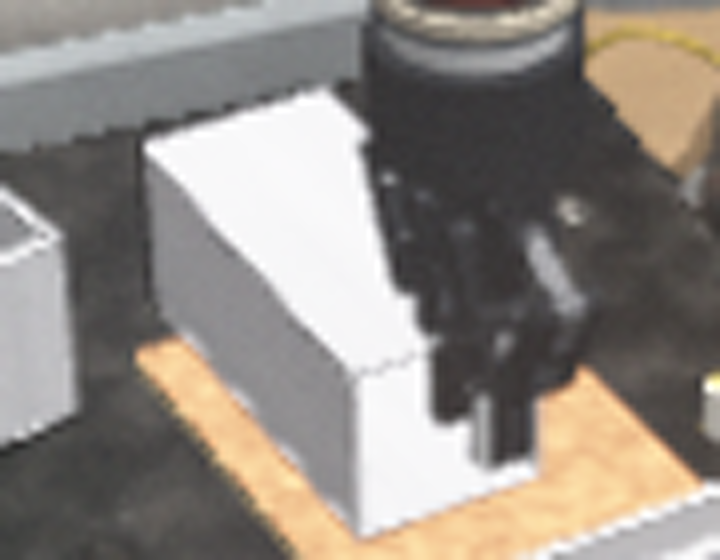

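```bash
python3 -c "
from tilt import *
gz('r',dict(ul=(348,360),ll=(359,522),lf=(537,458),fbl=(147,150),fbf=(322,90)),(195,145),8)
gz('s',dict(ul=(355,375),ll=(360,535),lf=(537,468),fbl=(147,150),fbf=(322,90)),(195,145),8)"
python3 st.py
```

```text
ex ez y tilt yaw [-2.1817e+01  1.0193e+01 -1.4285e+01  1.4970e+00 -1.3000e-02] res 1.38
inner lip 152.1 99.3
inner lip 157.4 27.5
ex ez y tilt yaw [-2.3692e+01  1.1061e+01 -1.4853e+01  1.5390e+00 -3.0000e-03] res 1.37
inner lip 153.8 92.8
inner lip 156.1 20.9
t 10.65 bed [179.1 -15.5  64.4] yaw 1.7241 zax [ 0.008 -0.007 -1.   ] Fbed [ 0.27 -0.09 -0.2 ] gap 25.7
```

Call:
carry_out(
  commands=[
    [[-0.001,0,0.0015,0],[-0.001,0,0.0015,0],[-0.0015,0,0.001,0],[-0.0015,0,0,0]],
  ],
)

```text
time: 11.05
tool_pos: [536.9, -119.2, 59.8]
tcp_rot: [0.651, 0.759, -0.005, -0.0]
contact_force: [0.5, -0.3, -0.2]
finger_gap: 25.4
```

```bash
python3 st.py u side;python3 -c "
from tilt import *
f=np.load('uside.npz')
crop(f,195,145,285,215,8,'pics/uz.png')"
```

```text
t 11.05 bed [183.5 -15.7  59.8] yaw 1.7245 zax [ 0.006 -0.008 -1.   ] Fbed [ 0.4   0.4  -0.19] gap 25.4
```

View pics/uz.png

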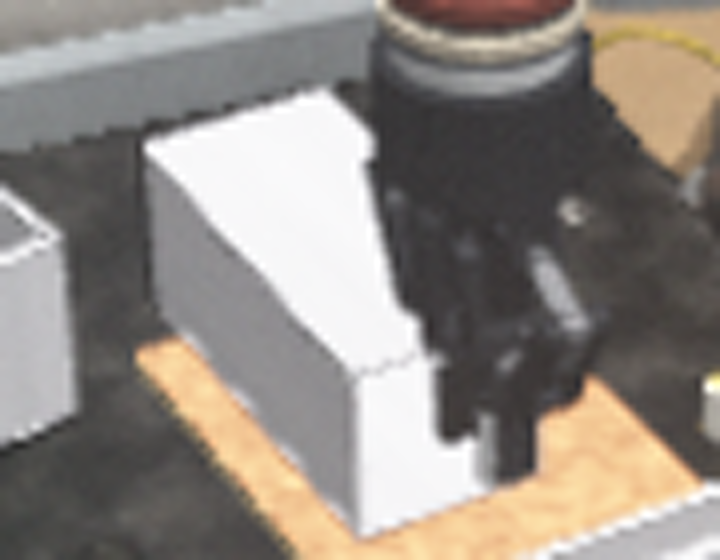

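Call:
carry_out(
  commands=[
    [[-0.01,0,0,0],[-0.005,0,-0.03,0],[0,0,-0.04,0],[0,0,-0.03,0]],
  ],
)

```text
time: 11.5
tool_pos: [535.8, -134.6, 156.7]
tcp_rot: [0.651, 0.759, -0.007, -0.006]
contact_force: [1.7, -1.1, 1.0]
finger_gap: 25.7
```

```bash
python3 st.py v side;python3 -c "
from tilt import *
f=np.load('vside.npz')
crop(f,185,145,285,215,7,'pics/vz.png')"
```

```text
t 11.5 bed [198.6 -19.  156.7] yaw 1.7242 zax [ 0.001 -0.019 -1.   ] Fbed [1.32 1.51 0.96] gap 25.7
```

View pics/vz.png

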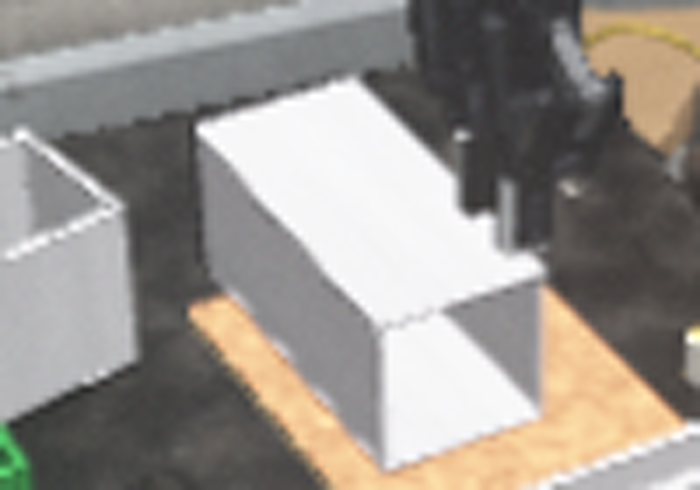

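Call:
carry_out(
  commands=[
    [[0.045,0,0,0],[0.045,0,0,0],[0.045,0,0,0],[0.045,0,0,0],[0.045,0,0,0]],
  ],
)

```text
time: 12.05
tool_pos: [512.4, 83.1, 167.2]
tcp_rot: [0.656, 0.755, -0.003, 0.007]
contact_force: [0.2, 0.3, -0.5]
finger_gap: 25.8
```

Call:
carry_out(
  commands=[
    [[0.03,0,0,0],[0,0,0,8.5],[0,0,0,8.5],[0,0,0,8.5],[0,0,0,8.5]],
  ],
  grip=0.5,
)

```text
time: 12.55
tool_pos: [508.3, 118.8, 167.4]
tcp_rot: [0.85, 0.527, 0.001, 0.008]
contact_force: [0.1, -0.9, 0.0]
finger_gap: 42.6
```

Call:
carry_out(
  commands=[
    [[0,0,0,8.5],[0,0,0,8.5],[0,0,0,8.5],[0,0,0,8.5],[0,0,0,8.5]],
  ],
)

```text
time: 13.05
tool_pos: [510.4, 116.5, 167.8]
tcp_rot: [0.984, 0.179, 0.005, 0.007]
contact_force: [-0.5, -0.0, 0.3]
finger_gap: 42.6
```

```bash
python3 st.py w side top
```

```text
t 13.05 bed [-53.4  -7.7 167.8] yaw 0.3593 zax [ 0.014  0.011 -1.   ] Fbed [-0.03 -0.48  0.31] gap 42.6
```

View pics/wside.png

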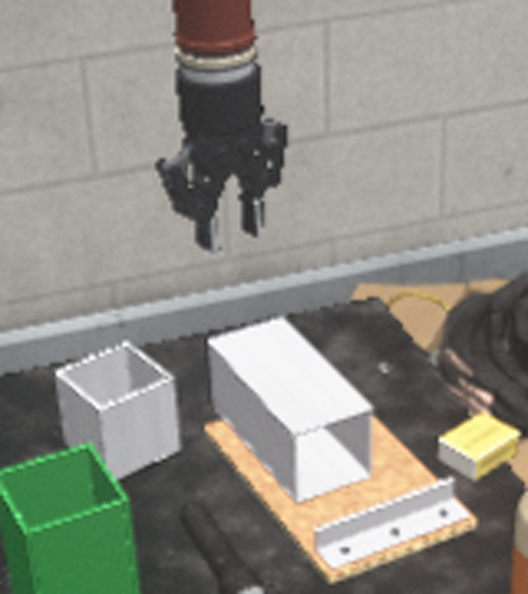

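View pics/wtop.png

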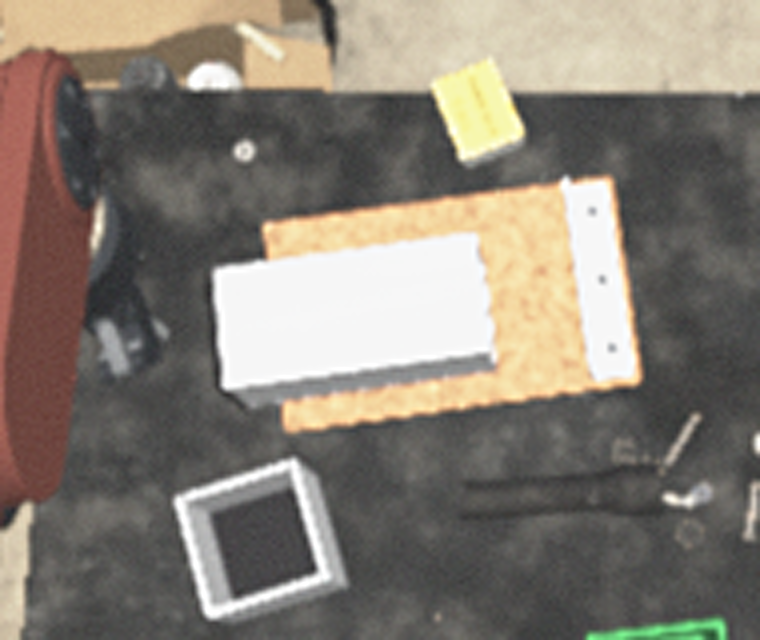

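```bash
cat > topc.py <<'E'
from h import *
B=[525.8,64.7,-1.425]
def topc(n,pts,z=92,s=4,o=(100,120)):
    f=np.load(n+'top.npz');p=(np.array(pts,float)+.5)/s-.5+o
    return R.from_euler('z',-B[2]).apply(ray(f,p,z)-[B[0],B[1],0]).round(1)
E
python3 -c "
from topc import *
print(topc('w',[(213,269),(475,235),(495,362),(225,390)]))"
```

```text
[[-22.6  24.7  92. ]
 [151.3  23.6  92. ]
 [153.7 -63.   92. ]
 [-22.2 -57.   92. ]]
```

Call:
carry_out(
  commands=[
    [[0,0,0,6],[0,0,0,6],[-0.009,-0.012,0,0],[0,0,0,0]],
  ],
)

```text
time: 13.55
tool_pos: [499.6, 126.4, 167.5]
tcp_rot: [0.997, 0.081, 0.006, 0.007]
contact_force: [-1.0, -0.4, -0.5]
finger_gap: 42.9
```

```bash
python3 st.py
```

```text
t 13.55 bed [-64.8 -16.9 167.5] yaw 0.1621 zax [ 0.014  0.011 -1.   ] Fbed [ 0.25 -1.05 -0.54] gap 42.9
```

Call:
carry_out(
  commands=[
    [[0,0,0.03,1],[0,0,0.03,0],[0,0,0.03,0],[0,0,0.02,0],[0,0,0.01,0]],
  ],
)

```text
time: 14.05
tool_pos: [505.1, 126.8, 48.3]
tcp_rot: [0.997, 0.082, 0.012, 0.007]
contact_force: [0.3, 0.5, 0.3]
finger_gap: 43.1
```

```bash
python3 st.py
```

```text
t 14.05 bed [-64.4 -11.4  48.3] yaw 0.1647 zax [ 0.015  0.023 -1.   ] Fbed [-0.42  0.36  0.27] gap 43.1
```

Call:
carry_out(
  commands=[
    [[-0.006,0.005,0,1.2],[0,0.008,0,0],[0,0.007,0,0],[0,0.006,0,0]],
  ],
)

```text
time: 14.45
tool_pos: [502.6, 99.4, 49.4]
tcp_rot: [0.997, 0.073, 0.012, 0.006]
contact_force: [0.0, 3.7, -1.9]
finger_gap: 43.1
```

```bash
python3 st.py
```

```text
t 14.45 bed [-37.7 -18.   49.4] yaw 0.1471 zax [ 0.014  0.023 -1.   ] Fbed [-3.68  0.54 -1.87] gap 43.1
```

Contact with the foot end; now pushing along the bed.

Call:
carry_out(
  commands=[
    [[0,0.005,0,0],[0,0.005,0,0],[0,0.005,0,0],[0,0.005,0,0],[0,0.005,0,0]],
  ],
)

```text
time: 14.95
tool_pos: [506.5, 74.0, 50.8]
tcp_rot: [0.997, 0.073, 0.013, 0.004]
contact_force: [-1.0, 3.8, -1.4]
finger_gap: 42.8
```

```bash
python3 st.py x side top
```

```text
t 14.95 bed [-12.  -17.8  50.8] yaw 0.1455 zax [ 0.01   0.024 -1.   ] Fbed [-3.86 -0.39 -1.4 ] gap 42.8
```

View pics/xside.png

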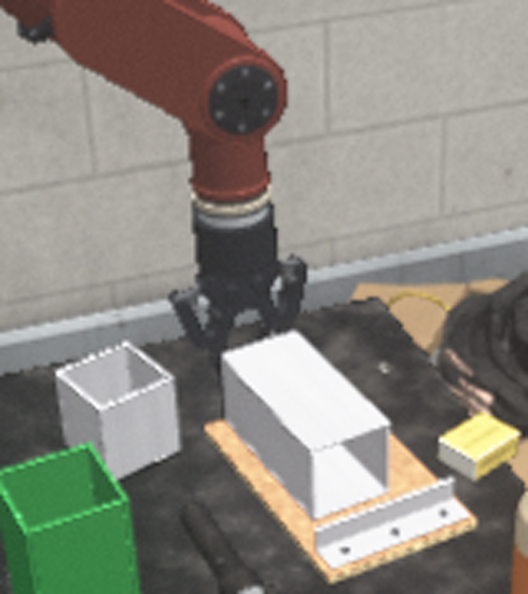

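View pics/xtop.png

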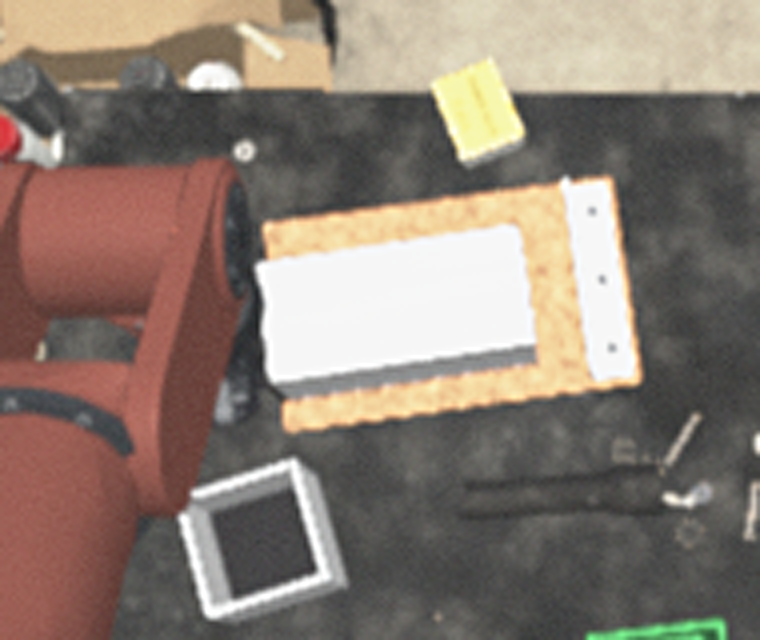

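Call:
carry_out(
  commands=[
    [[0,0.005,0,0],[0,0.005,0,0],[0,0.005,0,0],[0,0.005,0,0],[0,0.004,0,0]],
  ],
)

```text
time: 15.55
tool_pos: [510.1, 48.7, 51.0]
tcp_rot: [0.997, 0.073, 0.012, 0.004]
contact_force: [-0.4, 3.6, -2.2]
finger_gap: 42.6
```

Call:
carry_out(
  commands=[
    [[0,0.002,0,0],[0,0.002,0,0]],
  ],
)

```text
time: 15.75
tool_pos: [510.7, 44.0, 51.0]
tcp_rot: [0.997, 0.072, 0.012, 0.004]
contact_force: [-0.9, 3.8, -1.5]
finger_gap: 42.9
```

```bash
python3 st.py y side top
```

```text
t 15.75 bed [ 18.3 -17.9  51. ] yaw 0.1451 zax [ 0.01   0.024 -1.   ] Fbed [-3.9  -0.35 -1.48] gap 42.9
```

View pics/ytop.png

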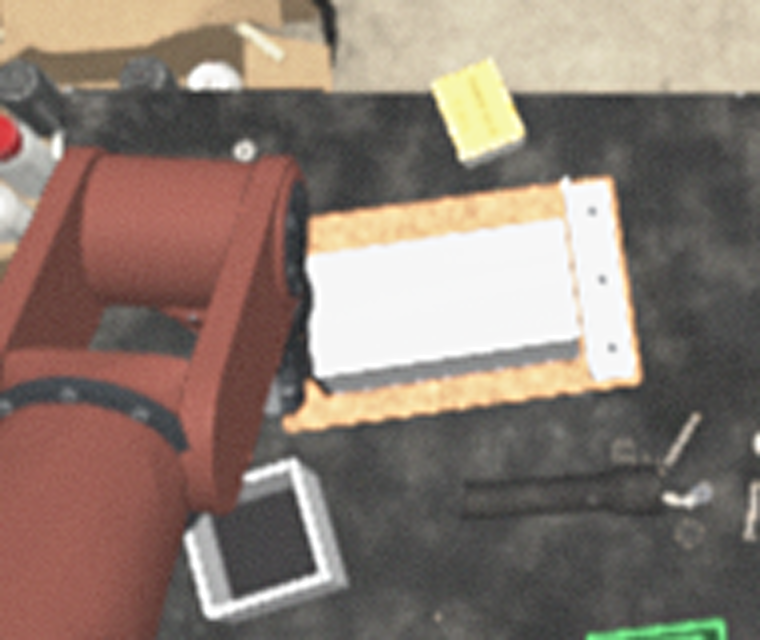

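Call:
carry_out(
  commands=[
    [[0,0.001,0,0],[0,0.001,0,0]],
  ],
)

```text
time: 16.05
tool_pos: [511.0, 41.9, 51.1]
tcp_rot: [0.997, 0.073, 0.012, 0.004]
contact_force: [-0.9, 3.8, -1.4]
finger_gap: 42.7
```

Call:
carry_out(
  commands=[
    [[0,0.001,0,0],[0,0.001,0,0]],
  ],
)

```text
time: 16.25
tool_pos: [511.2, 40.2, 51.1]
tcp_rot: [0.997, 0.073, 0.012, 0.004]
contact_force: [-0.0, 3.7, -2.1]
finger_gap: 42.9
```

Call:
carry_out(
  commands=[
    [[0,0.001,0,0],[0,0.001,0,0]],
  ],
)

```text
time: 16.45
tool_pos: [511.4, 39.2, 51.1]
tcp_rot: [0.997, 0.072, 0.012, 0.003]
contact_force: [-0.2, 8.8, -0.9]
finger_gap: 43.1
```

Call:
carry_out(
  commands=[
    [[0,0.001,0,0],[0,0.001,0,0]],
  ],
)

```text
time: 16.65
tool_pos: [511.6, 39.4, 51.1]
tcp_rot: [0.997, 0.072, 0.012, 0.001]
contact_force: [-0.8, 7.8, 0.1]
finger_gap: 42.6
```

Call:
carry_out(
  commands=[
    [[0,0.0015,0,0],[0,0.0015,0,0],[0,0.0015,0,0]],
  ],
)

```text
time: 16.95
tool_pos: [512.0, 39.5, 51.5]
tcp_rot: [0.997, 0.07, 0.012, -0.004]
contact_force: [-1.2, 9.5, -0.1]
finger_gap: 42.3
```

```bash
python3 st.py z side top; python3 -c "
from h import *
f=np.load('zside.npz');crop(f,205,155,305,240,7,'pics/zz.png')"
```

```text
t 16.95 bed [ 22.9 -17.3  51.5] yaw 0.1401 zax [-0.006  0.025 -1.   ] Fbed [-9.56  0.22 -0.13] gap 42.3
```

View pics/ztop.png

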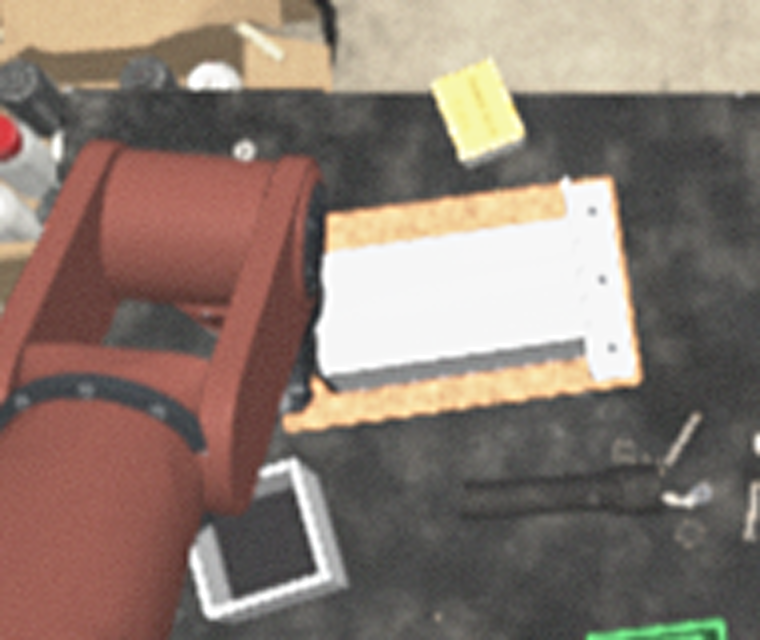

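View pics/zz.png

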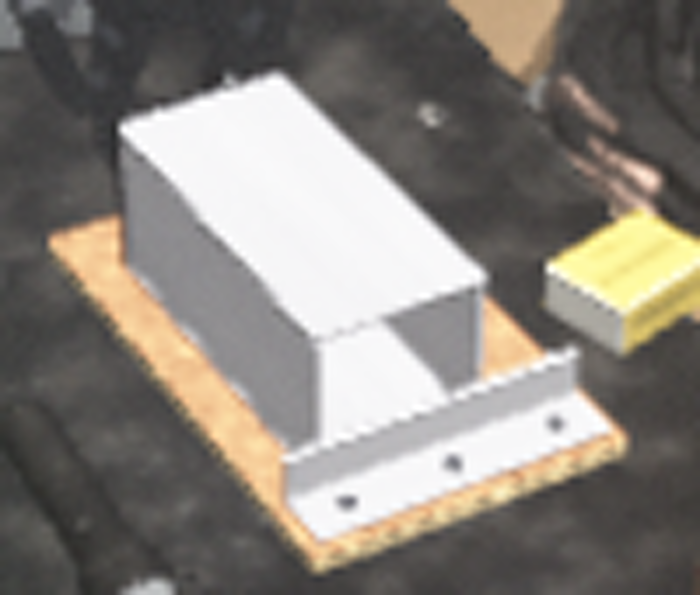

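Call:
carry_out(
  commands=[
    [[0,-0.005,0,0],[0,-0.02,0,0],[0,-0.03,0,0],[0,-0.02,-0.04,0],[0,0,-0.05,0]],
  ],
)

```text
time: 17.55
tool_pos: [496.5, 110.3, 138.0]
tcp_rot: [0.998, 0.07, 0.008, 0.002]
contact_force: [0.7, -0.4, 0.1]
finger_gap: 42.9
```

Call:
carry_out(
  commands=[
    [[0,-0.03,-0.03,0],[0,-0.04,0,0],[0,-0.04,0,0],[0,-0.03,0,0],[0,0,0,0]],
  ],
)

```text
time: 18.05
tool_pos: [488.2, 251.2, 183.1]
tcp_rot: [0.997, 0.069, 0.025, 0.005]
contact_force: [-0.4, -0.2, -0.0]
finger_gap: 42.9
```

```bash
python3 st.py A side top; python3 -c "
from h import *
f=np.load('Aside.npz');cv2.imwrite('pics/Afull.png',f['img'][:,:,::-1]);crop(f,205,155,305,240,7,'pics/Az.png')
f=np.load('Atop.npz');cv2.imwrite('pics/Atfull.png',f['img'][:,:,::-1])
for c in ('side','top'):
  a=np.load(c+'0.npz')['img'].astype(int);b=np.load('A'+c+'.npz')['img'].astype(int)
  cv2.imwrite(f'pics/diff{c}.png',np.clip(np.abs(a-b).max(2)*2,0,255).astype(np.uint8))
"
```

```text
t 18.05 bed [-190.   -10.1  183.1] yaw 0.1389 zax [ 0.013  0.049 -0.999] Fbed [ 0.1  -0.39 -0.05] gap 42.9
```

View pics/Atop.png

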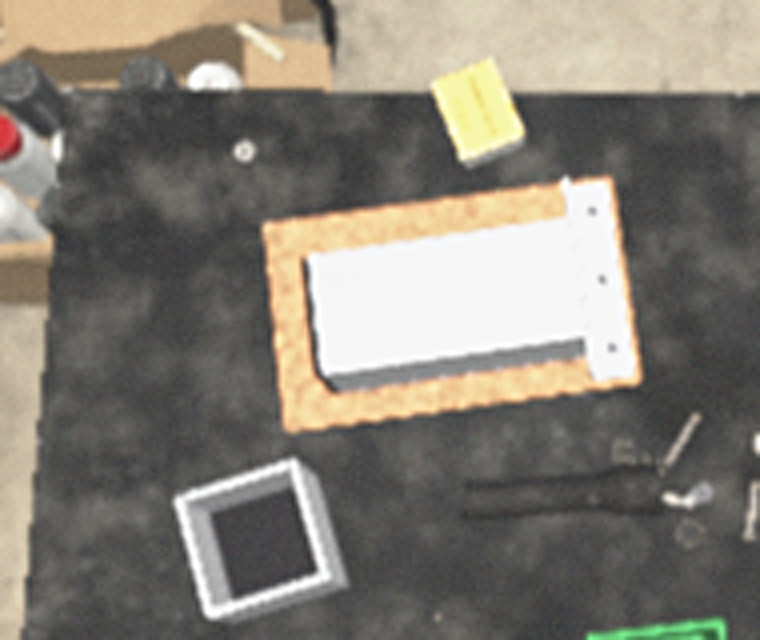

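View pics/Afull.png

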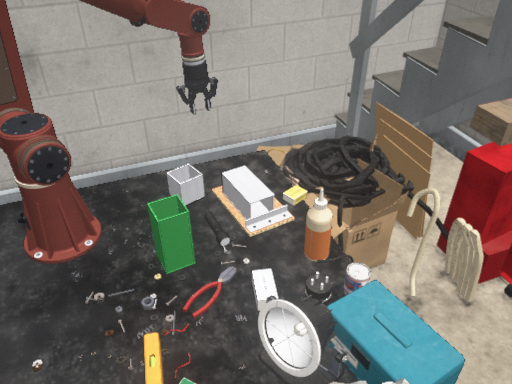

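View pics/difftop.png

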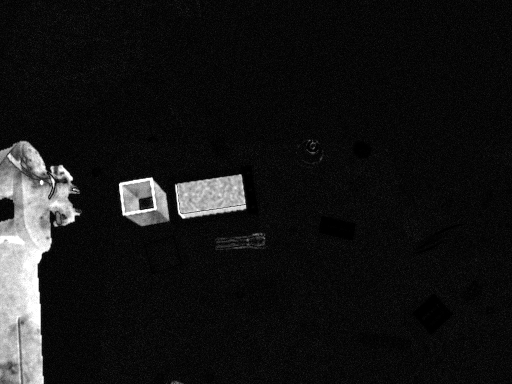

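View pics/diffside.png

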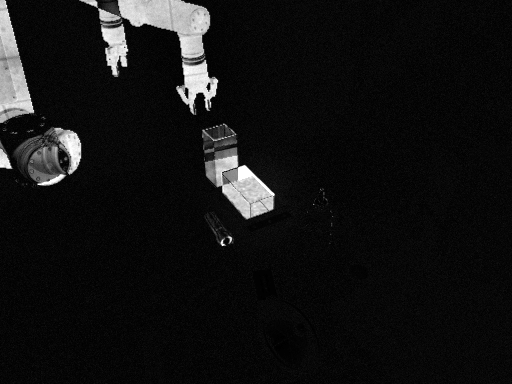

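```bash
python3 -c "
from topc import *
L=lambda n:np.load(n+'side.npz')['img'].astype(int)[205:250,200:240] if 1 else 0
z=np.load('side0.npz')['img'].astype(int)[205:250,200:240]
for n in 'bdhkmpswxzA': print(n,np.abs(L(n)-z).mean().round(2),np.abs(L(n)-L('A')).mean().round(2))
print(topc('A',[(305,257),(318,380),(570,220),(588,342)]))
print(topc('A',[(567,181),(592,380)],z=38))
"
```

```text
b 6.04 3.19
d 6.24 3.35
h 6.59 3.3
k 6.6 3.11
m 7.24 3.22
p 8.37 3.84
s 9.65 3.94
w 7.71 1.98
x 8.66 2.75
z 8.88 2.76
A 7.47 0.0
[[ 38.3  24.4  92. ]
 [ 38.3 -58.8  92. ]
 [215.   25.   92. ]
 [215.5 -58.3  92. ]]
[[217.6  68.3  38. ]
 [215.5 -74.1  38. ]]
```

View pics/Az.png

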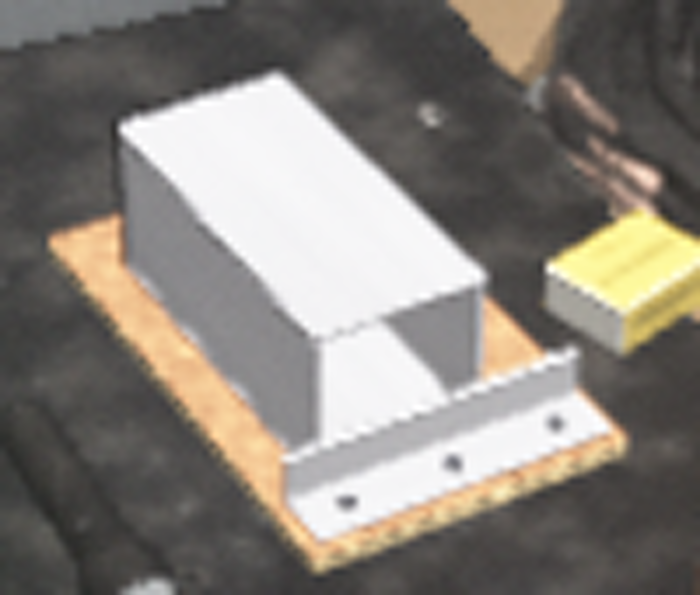

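```bash
python3 -c "
from cell import manip
print(manip.get_state()['contact_force']);print(manip.sign_off())"
```

```text
[-0.01504818 -0.52055723 -0.46127909]
the job is handed in; nothing more can be done
None
```

The tube is lying on its side on the bed with its open end against the end stop. I handed the job in at about 18 s of the 64 s allowed.

- **Tipping:** I hung the partly open fingers in the mouth and pushed the bed-side wall to the balance point, at about 0.5 rad. From there I held back the opposite lip and eased the tube down to flat, with about 1–3 N on the tool.
- **Pushing:** I pushed the closed end with two fingertips, about 60 mm along the bed. It slid at about 4 N, and the force rose to 8–10 N with the tool stopped, which I took as contact with the stop.
- **Final position:** After backing away, the top view puts the mouth at bed x ≈ 215 mm, matching the stop face, and square to it to within about a millimetre. The two cameras' calibration is good to about 2 mm.
- **Bystanders:** Before-and-after pictures show no real movement. The torch and oil bottle had slight edge differences. The torch's mostly show in the first pictures after the start, so I read it as settling. I did not check the bottle frame by frame. No move went near either one.
- **Disagreement:** The side-camera tilt fits were only good to about 1.5–1.9 px late in the tip. I therefore confirmed the tube was flat by seeing no change after easing the fingers off, not from the fit.

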